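# Slide a test panel's hanger round the corner of the drying rail

### The arm

A 6-joint arm with a two-finger parallel gripper is mounted at the origin on a cart in front of the work surface, level with it; the furniture and walls round the work are solid. World frame = base frame: x ahead of the robot, y to its left, z up, the work surface at z = 0. Lengths are in m, angles in rad, forces in N, time in s.
With the tool pointing down it reaches from about 0.3 to 0.875 m from the base axis. Payload 6.4 kg.
Tool frame: the origin (TCP) lies midway between the tips of the shut fingers; the grasp point (between the pads) lies 19 mm behind it; z points along the fingers, x is the direction in which the jaws open and shut, and the axes are right-handed (so a half turn about z gives the same grasp; the last joint's range is limited). The gripper opens to 88 mm and grips with 3 to 60 N. Pads are 18 mm wide; open, the fingers measure 123 mm over their backs; the gripper's body (75 mm by 187 mm) begins 45 mm behind the grasp point.
Start: joints at [1.098, 0.181, 1.607, -0, 1.354, -0.206], TCP at [0.152, 0.555, 0.239] pointing down, gripper open.
Joint ranges: [-2.99, 2.99], [-0.89, 2.07], [0.3, 2.58], [-1.14, 4.28], [0, 2.63], [-3.12, 3.12]. Speed limits (rad/s): [2.57, 2.57, 3.01, 3.14, 3.14, 3.14].

### API

Orientations are given as a unit quaternion [w, x, y, z].
In Python, from cell import manip, camera, calibration, spot_in, tip_of gives the robot as it stands.
- The arm moves only by the tool play_rows, never from a script. Its argument "increments" is a list of rows, each a list of 5 numbers: the shift along the world's x, y, z in cm, then the turn about the world's z in rad, then the closure, from 0 (fully open) to 1 (shut). In form: [[x, y, z, turn, fingers], ...]. A call has exactly 8 rows; each row is the pose to reach, as a shift and turn from the pose commanded when the call began; what a row does not reach only later rows make up. A row lasts 1/12 s, in which the tool goes at most 41.7 mm and 7.16 degrees, less where a joint would pass 70% of its speed; a pose out of reach is approached as far as the arm can. A call with a gripper value outside its range is refused whole. The fingers move at their own pace and stop on an object; "force" is the grip in N (left out, the last holds). Time passes only in rows, so rows that repeat a pose let the fingers close, or fill a call up. It gives the time, the measured TCP pose, the force and the opening at its end, in the units of the state.
- manip.get_obs(): the state, without advancing time (a new reading comes with each control period).
- camera(name): name is "scene" or "top" or "wrist"; returns the picture (400x640x3 uint8, red, green, blue); there is no depth.
- calibration(name): a dict with "fov_y" (degrees; the focal length in pixels is half the picture's height over the tangent of half this angle, whatever the lens; pixels are square), "cx", "cy" (the principal point, pixels), "eye" and "attitude" of the camera in the world. Camera axes: x right, y down, z forward; pixel columns grow to the right and rows downward; lengths in m; the calibration is good to about 2 mm. A picture is of the moment at which its call begins: read the wrist's pose just before it. calibration takes no time and is no camera call; for the wrist camera it gives the pose at the moment of the call.
- manip.sign_off(): hands the job in, once; it reports no verdict.
Trained networks look in the newest picture that a camera, given by its name, has taken for a name from the list of things; names that differ only in an ending like _2 or _b are one class to them, and where a whole thing is asked for, a point or a joint stands for the part that bears it (a point fixed in the world has none). Each returns a list of dicts, best first, with "p" (0 to 1); they miss things now and then, are a little off and sometimes report something else, mostly with a low value. They report only what shows in the picture. A call takes as long as a camera call.
- spot_in(name, camera): "box" ([left, top, width, height] in pixels, round what is visible of it).
- tip_of(name, camera): "xy" ([column, row] in pixels: a listed point, or the origin of a listed thing).
The state is a dict: "clock": time; "qpos": joint angles; "qd": joint speeds; "joint_torque": joint torques, N m; "tool_pos": TCP position; "orientation": TCP orientation; "wrist_force": force on the tool from outside, world axes, zero at the start; "moment": the same for the moment, N m; "finger_gap": finger opening in m.
Only numpy, scipy, OpenCV 4.12 (cv2) and the standard library are available. Lean on these libraries where they do the work, as an engineer would, in place of code of your own. Each camera call takes 0.05 s, during which the arm holds its last target. There are 200 camera calls.

### The job

On the bench stands a drying rail: a steel rod bent to a U, open side to the back, with two drilled hangers threaded on its front bar. Take the hanger that carries the square test panel by its black grip, slide it along the rod and round the corner on its own side, turning it with the bend, and on until it is up against the stop collar at the back of that side; let go so that it hangs freely. Leave the hanger with the small round disc where it is.

Things in the scene. Friction and masses are not known exactly. Their poses are not given: they have to be found in the camera images.
- rail: Fixed U-shaped steel rod, 10 mm thick, level, its axis 160 mm up. Origin: on the table below the front bar's middle; x to the back, y left, z up. In mm: front bar at x 0, straight to y +-80, then 90 degree bends of radius 50 (centres x 50, y +-80) into legs along x at y +-130. Stop collars on the legs: front face x 129 (touching hanger: grip at x 120). Behind them the rod bends down to its base.
- panel_grip (a point): Hanger with the square 76 mm panel: loose, rigid, 120-200 g. Ring on the rod (bore 22, outside 34, 18 mm long); upright black grip above, 14 mm along the rod, 22 across, 46 tall; panel below, in line with the rod. Point: at mid-grip, 40 mm above the bore axis; y along the bore, z up. Hanging, it is 194 mm above the table; raised 6 mm the bore is centred on the rod, with 6 mm play all round.
- disc_grip (a point): The other hanger: the same ring and grip, same point and axes, but below it a round disc of 52 mm diameter. It hangs on the front bar too, on the other side of its middle. To be left alone. (Beware when approaching: a white equipment cabinet, 310 mm high, front face at about x 0.48 m, y -0.46 to -0.10 m, stands right of the rail, and a monitor behind it.)

How it is judged:
By the outcome, as a careful person would: the job done as asked, in the order asked, and still so for the second after the job is handed in, with the robot touching nothing.
It also fails if it takes over 42 s, if anything falls off the work surface, if the arm or the gripper's body presses on something with over 40 N, if the wrist force passes 120 N, or if a joint passes its speed limit or range.

## Working session

There is one attempt and no reset: what is moved stays moved. The work goes in short steps, Python scripts to look and compute and a tool call to move; the robot and the scene stay as the last step left them, time stands still between calls to the robot, and variables do not carry over. Pictures are saved under pics/ and viewed, about 8 in all and at most 12, crops included, and the job is handed in when it is done.

Besides the shell and the picture viewer there is one more tool, called after ">>>" by a JSON object that holds its "op" and its "data", one argument or row to a line. play_rows: Moves the arm, as the interface text tells. Its arguments: {"type":"object","properties":{"increments":{"type":"array","items":{"type":"array","items":{"type":"number"}}},"force":{"type":"number"}},"required":["increments"]}

```bash
mkdir -p pics; cat > h.py <<'E'
from cell import manip, camera, calibration, spot_in, tip_of
import numpy as np, cv2
from scipy.spatial.transform import Rotation as R
def att(c):
    a=np.array(c["attitude"],float)
    return a if a.shape==(3,3) else R.from_quat(a[[1,2,3,0]]).as_matrix()
def f(c): return 200/np.tan(np.radians(c["fov_y"])/2)
def ray(c,uv):
    d=np.array([(uv[0]-c["cx"])/f(c),(uv[1]-c["cy"])/f(c),1]); return np.array(c["eye"]),att(c)@d
def onz(c,uv,z):
    e,d=ray(c,uv); return e+d*(z-e[2])/d[2]
def proj(c,P):
    p=(np.atleast_2d(P)-np.array(c["eye"]))@att(c); return p[:,:2]/p[:,2:]*f(c)+[c["cx"],c["cy"]]
def save(n,im): cv2.imwrite("pics/"+n,im[:,:,::-1])
E
python3 - <<'E'
from h import *
print(manip.get_obs())
for n in("scene","top"):
    im=camera(n); save(n+"1.png",im); c=calibration(n); print(n,c)
    for k in("panel_grip","disc_grip","rail"):
        for t in tip_of(k,n)[:2]: print(k,t, onz(c,t["xy"],0 if k=="rail" else .194))
        print(spot_in(k,n)[:2])
E
```

```text
{'clock': 0.0, 'qpos': array([ 1.09771265e+00,  1.81533639e-01,  1.60801632e+00, -1.43596351e-05,
        1.35381211e+00, -2.06307224e-01]), 'qd': array([-0.0002206 , -0.00014731, -0.00034783,  0.0013113 ,  0.00040019,
        0.00043062]), 'joint_torque': array([ 5.30101679e-04, -4.33855212e+01, -3.41858768e+01,  7.04108016e-02,
        3.83083709e-02, -1.28724423e-04]), 'tool_pos': array([0.15131973, 0.55416376, 0.2378103 ]), 'orientation': array([ 3.87715116e-04,  7.94864552e-01,  6.06786257e-01, -7.95255546e-04]), 'wrist_force': array([ 0.32561608, -0.32775413, -0.32660802]), 'moment': array([ 0.01026322, -0.00258174,  0.05113166]), 'finger_gap': 0.08815860442468007}
scene {'fov_y': 44.66139356597595, 'cx': 324.8502491451139, 'cy': 200.16416601512603, 'eye': array([-0.02544419, -0.10522478,  0.76312634]), 'attitude': array([-0.31506497,  0.8185867 , -0.44717975,  0.1751575 ])}
panel_grip {'xy': [348.5, 186.6], 'p': 0.62} [0.45757747 0.15476329 0.194     ]
[{'box': [326.0, 174.1, 40.6, 70.9], 'p': 0.95}]
disc_grip {'xy': [282.6, 166.0], 'p': 0.8} [0.43867268 0.27271777 0.194     ]
disc_grip {'xy': [344.4, 185.6], 'p': 0.6} [0.45589912 0.16150821 0.194     ]
[{'box': [271.7, 157.5, 30.5, 58.2], 'p': 0.74}]
[{'box': [252.4, 113.2, 170.1, 103.8], 'p': 0.8}]
top {'fov_y': 47.931677472410655, 'cx': 315.13194110686413, 'cy': 195.20069291084727, 'eye': array([0.40150994, 0.18339434, 0.96649939]), 'attitude': array([ 0.03378692, -0.70151537,  0.71153622, -0.02123291])}
panel_grip {'xy': [342.4, 199.5], 'p': 0.47} [0.45374632 0.14993169 0.194     ]
[{'box': [330.7, 190.5, 17.9, 21.7], 'p': 0.6}]
disc_grip {'xy': [278.1, 208.3], 'p': 0.62} [0.44019584 0.26075924 0.194     ]
[{'box': [269.6, 198.9, 13.2, 24.6], 'p': 0.6}]
[{'box': [217.2, 99.0, 160.5, 121.8], 'p': 0.8}, {'box': [270.0, 200.7, 16.6, 22.3], 'p': 0.44}]
```

```bash
python3 - <<'E'
import cv2,numpy as np
a=cv2.imread("pics/scene1.png")[80:270,220:460]; b=cv2.imread("pics/top1.png")[80:240,200:400]
cv2.imwrite("pics/v1.png",np.vstack([cv2.resize(a,(500,300)) if 0 else cv2.resize(a,None,fx=2,fy=2)[:300,:480],cv2.resize(b,(375,300))[:, :] if 0 else cv2.copyMakeBorder(cv2.resize(b,(375,300)),0,0,0,105,0)]))
E
```

```text
(no output)
```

View pics/v1.png

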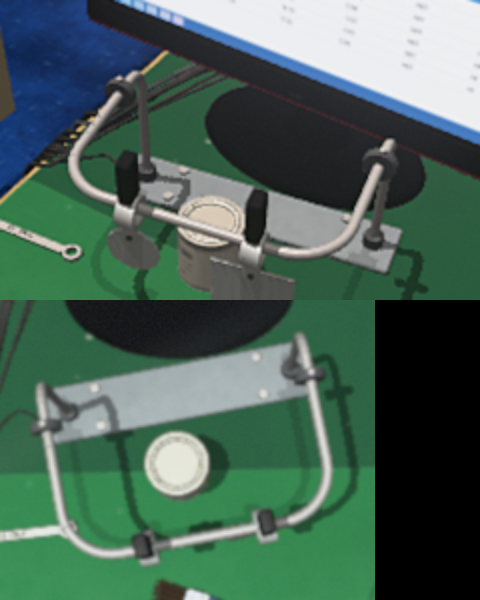

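View pics/top1.png

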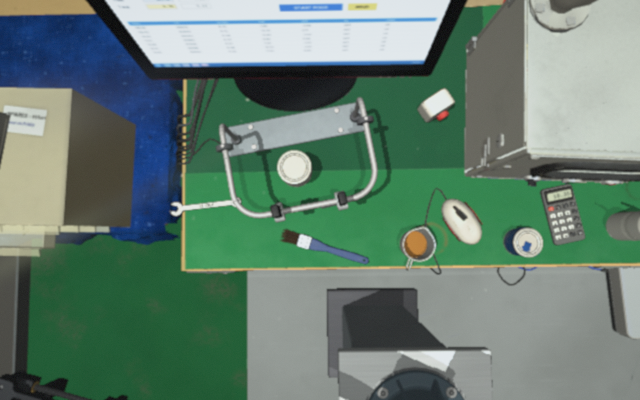

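Top view: the rail has a small yaw and its front bar runs about (240,215) to (360,200). The disc hanger is on the left (278,208), and the panel hanger on the right (342,199). The monitor's bottom edge sits just behind the legs, so I'll fit the rail pose and triangulate the monitor corner.

```bash
cat >> h.py <<'E'
def railpts(off=0.):
    t=np.linspace(0,np.pi/2,25); L=[]
    for s in(1,-1):
        L+=[(off,s*y) for y in np.linspace(0,.08,25)]
        L+=[(.05-(.05-off)*np.cos(a),s*(.08+(.05-off)*np.sin(a))) for a in t]
        L+=[(x,s*(.13-off)) for x in np.linspace(.05,.12,25)]
    return np.array(L)
def w(pose,l,z):
    x,y,a=pose; l=np.atleast_2d(l); c,s=np.cos(a),np.sin(a)
    return np.c_[x+c*l[:,0]-s*l[:,1], y+s*l[:,0]+c*l[:,1], np.full(len(l),z)]
E
python3 - <<'E'
from h import *
from scipy.optimize import differential_evolution, least_squares
ims={}
for n in("scene","top"):
    im=cv2.cvtColor(cv2.imread(f"pics/{n}1.png"),cv2.COLOR_BGR2HSV).astype(float)
    m=((im[:,:,1]<70)&(im[:,:,2]>110)).astype(np.float32)
    ims[n]=(cv2.GaussianBlur(m,(0,0),1.2),calibration(n))
def S(m,uv): return cv2.remap(m,uv[:,:1].astype(np.float32),uv[:,1:].astype(np.float32),1)
def cost(p,only=None):
    s=0
    for n,(m,c) in ims.items():
        if only and n!=only: continue
        v=[S(m,proj(c,w(p,railpts(o),.16))).mean() for o in(0,.011,-.011)]
        s-=v[0]-.5*v[1]-.5*v[2]
    return s
b=[(.38,.52),(.12,.27),(-.1,.4)]
for o in(None,"top","scene"):
    r=differential_evolution(cost,b,args=(o,),seed=1,popsize=20); print(o,r.x.round(4),r.fun)
    if o is None: p=r.x; np.save("rail.npy",p)
c,s=np.cos(p[2]),np.sin(p[2]); Rm=np.array([[c,-s],[s,c]])
for n,k in(("scene",[(348.5,186.6),(282.6,166)]),("top",[(342.4,199.5),(278.1,208.3)])):
    for uv in k: print(n,"local",(onz(ims[n][1],uv,.194)[:2]-p[:2])@Rm)
def tri(a,b):
    return least_squares(lambda P:np.r_[proj(ims["scene"][1],P)[0]-a,proj(ims["top"][1],P)[0]-b],[.6,.2,.2]).x
print("monitor corner L",tri((265,85),(155,77)))
for y in(335,):
  pass
for z in(.1,.2,.3): print("bezel R bottom",z,onz(ims["top"][1],(433,73),z),onz(ims["top"][1],(360,76),z))
v=[]
for n in ims:
    im=cv2.imread(f"pics/{n}1.png")
    for q in proj(ims[n][1],w(p,railpts(),.16))[::4]: cv2.circle(im,tuple(int(round(x)) for x in q),0,(0,0,255),-1)
    cr=im[70:250,200:460]; v.append(cv2.resize(cr,None,fx=1.66,fy=1.66))
cv2.imwrite("pics/v2.png",np.vstack(v))
E
```

```text
None [0.4453 0.2128 0.1782] -1.2542562
top [0.445  0.2099 0.1766] -0.8262171745300293
scene [0.4456 0.2161 0.1726] -0.5571646690368652
scene local [ 0.00176281 -0.0593318 ]
scene local [0.00406806 0.06010578]
top local [-0.00286418 -0.0634077 ]
top local [0.00344712 0.04806664]
monitor corner L [0.70139081 0.51101873 0.11489231]
bezel R bottom 0.1 [ 0.70647234 -0.03642662  0.1       ] [0.70328373 0.10681242 0.1       ]
bezel R bottom 0.2 [ 0.67127758 -0.01105776  0.2       ] [0.66845695 0.1156505  0.2       ]
bezel R bottom 0.3 [0.63608282 0.01431109 0.3       ] [0.63363018 0.12448858 0.3       ]
```

View pics/v2.png

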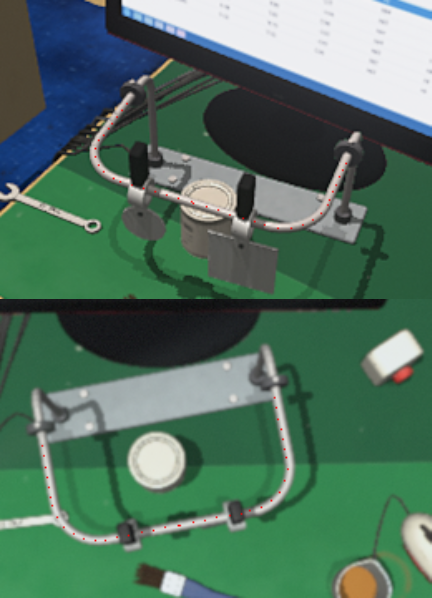

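View pics/scene1.png

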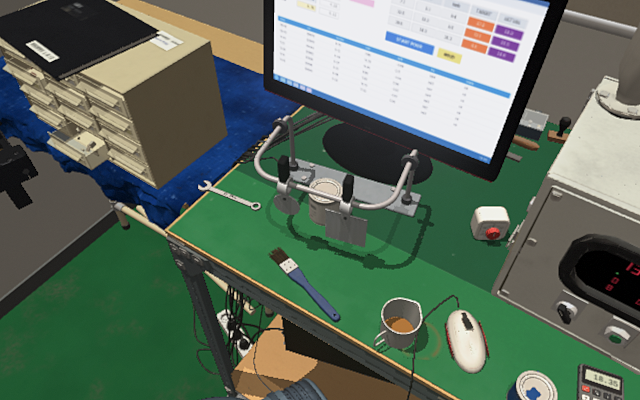

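The rail fit overlays the rod well in both views: (0.445, 0.213), yaw 0.178. The monitor face is at x≈0.70, so I'll grip with the jaws across the rod. Now moving above the panel grip.

>>> {"op": "play_rows", "data": {
  "increments": [
    [2.2, -2.9, 2, -0.08, 0],
    [4.4, -5.8, 4, -0.16, 0],
    [6.5, -8.6, 6, -0.24, 0],
    [8.7, -11.5, 8, -0.32, 0],
    [10.9, -14.4, 8, -0.4, 0],
    [13.0, -17.2, 8, -0.48, 0],
    [15.2, -20.1, 8, -0.56, 0],
    [17.4, -23.0, 8, -0.64, 0]
  ],
  "force": 30
}}

```text
clock: 1.37
tool_pos: [0.3263, 0.3233, 0.3192]
orientation: [-0.0, 0.946, 0.324, 0.001]
wrist_force: [0.2, 0.5, 0.3]
finger_gap: 0.0881
```

>>> {"op": "play_rows", "data": {
  "increments": [
    [2.2, -2.9, 0, -0.08, 0],
    [4.4, -5.8, 0, -0.16, 0],
    [6.5, -8.6, 0, -0.24, 0],
    [8.7, -11.5, 0, -0.32, 0],
    [10.9, -14.4, 0, -0.4, 0],
    [13.0, -17.2, 0, -0.487, 0],
    [13.0, -17.2, -1, -0.487, 0],
    [13.0, -17.2, -1, -0.487, 0]
  ]
}}

```text
clock: 2.03
tool_pos: [0.4555, 0.1512, 0.307]
orientation: [-0.0, 0.996, 0.087, -0.001]
wrist_force: [-0.9, 0.2, -0.2]
finger_gap: 0.0883
```

```bash
python3 - <<'E'
from h import *
p=np.load("rail.npy"); o=manip.get_obs(); c=calibration("wrist"); im=camera("wrist"); 
q=np.array(o["orientation"]);x=R.from_quat(q[[1,2,3,0]]).as_matrix()[:,0]
print(o["clock"],o["tool_pos"],"yaw",np.arctan2(x[1],x[0]),o["wrist_force"])
print(c)
k=np.array([[np.cos(p[2]),-np.sin(p[2])],[np.sin(p[2]),np.cos(p[2])]])
for n in("panel_grip","disc_grip"):
    for t in tip_of(n,"wrist")[:2]:
        P=onz(c,t["xy"],.194); print(n,t,P,(P[:2]-p[:2])@k)
for l in [(0,-.061)]: print(w(p,l,.194),proj(c,w(p,l,.194)))
for q in proj(c,w(p,railpts(),.16)): 
    if 0<=q[0]<640 and 0<=q[1]<400: cv2.circle(im,tuple(int(round(x)) for x in q),1,(255,0,0),-1)
save("w1.png",im)
E
```

```text
2.0333 [0.4555322  0.15122835 0.30698746] yaw 0.17394210774948407 [-0.89800155  0.2315063  -0.20176835]
{'fov_y': 63.30084032578131, 'cx': 326.2720183048057, 'cy': 205.42118629559562, 'eye': array([0.44329859, 0.23075842, 0.45388335]), 'attitude': array([0.15528325, 0.98403675, 0.08611002, 0.0119935 ])}
panel_grip {'xy': [329.2, 201.3], 'p': 0.66} [0.45883834 0.15185429 0.194     ] [ 0.00248801 -0.06241825]
disc_grip {'xy': [331.1, 51.0], 'p': 0.94} [0.44001259 0.26507043 0.194     ] [0.00403105 0.05234203]
[[0.45613831 0.15280901 0.194     ]] [[326.22522277 199.69023488]]
```

View pics/w1.png

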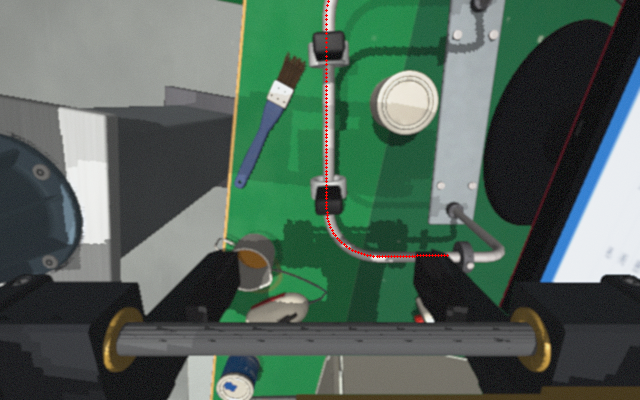

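The wrist view shows the panel grip at (329,198) and the disc grip at (329,50). The rod overlay sits about 3 px left of the real bar, so I'm shifting the rail estimate by about 2 mm in x. Descending and gripping.

>>> {"op": "play_rows", "data": {
  "increments": [
    [0.3, 0, -3, 0.004, 0],
    [0.3, 0, -6, 0.004, 0],
    [0.3, 0, -9, 0.004, 0],
    [0.3, 0, -11.5, 0.004, 0],
    [0.3, 0, -12.8, 0.004, 0],
    [0.3, 0, -12.8, 0.004, 0],
    [0.3, 0, -12.8, 0.004, 0.5],
    [0.3, 0, -12.8, 0.004, 1]
  ],
  "force": 30
}}

```text
clock: 2.85
tool_pos: [0.4592, 0.1535, 0.1823]
orientation: [-0.0, 0.996, 0.091, 0.001]
wrist_force: [0.2, -0.2, 0.0]
finger_gap: 0.0766
```

>>> {"op": "play_rows", "data": {
  "increments": [
    [0, 0, 0, 0, 1],
    [0, 0, 0, 0, 1],
    [0, 0, 0, 0, 1],
    [0, 0, 0, 0, 1],
    [0, 0, 0, 0, 1],
    [0, 0, 0, 0, 1],
    [0, 0, 0, 0, 1],
    [0, 0, 0, 0, 1]
  ]
}}

```text
clock: 3.52
tool_pos: [0.4585, 0.1526, 0.1807]
orientation: [-0.0, 0.996, 0.09, -0.0]
wrist_force: [-1.0, 0.8, 0.9]
finger_gap: 0.0235
```

>>> {"op": "play_rows", "data": {
  "increments": [
    [0, 0, 0.2, 0, 1],
    [0, 0, 0.4, 0, 1],
    [0, 0, 0.6, 0, 1],
    [0, 0, 0.6, 0, 1],
    [0, 0, 0.6, 0, 1],
    [0, 0, 0.6, 0, 1],
    [0, 0, 0.6, 0, 1],
    [0, 0, 0.6, 0, 1]
  ]
}}

```text
clock: 4.18
tool_pos: [0.4585, 0.1527, 0.1866]
orientation: [0.0, 0.996, 0.09, -0.0]
wrist_force: [0.4, -0.5, -1.3]
finger_gap: 0.0218
```

```bash
python3 - <<'E'
from h import *
p=np.array([.4473,.2125,.178]); np.save("rail.npy",p)
o=manip.get_obs();q=np.array(o["orientation"]);x=R.from_quat(q[[1,2,3,0]]).as_matrix()[:,0]
k=np.array([[np.cos(p[2]),-np.sin(p[2])],[np.sin(p[2]),np.cos(p[2])]])
print(o["tool_pos"],"local",(o["tool_pos"][:2]-p[:2])@k,"yaw",np.arctan2(x[1],x[0]),o["wrist_force"],o["moment"])
c=calibration("wrist"); im=camera("wrist")
for q in proj(c,w(p,railpts(),.16)):
    if 0<=q[0]<640 and 0<=q[1]<400: cv2.circle(im,tuple(int(round(x)) for x in q),0,(255,0,0),-1)
save("w2.png",im)
E
```

```text
[0.45851527 0.1526579  0.18661004] local [ 0.00044234 -0.06088238] yaw 0.18093962944128814 [ 0.38894974 -0.45521638 -1.29603022] [-0.08173007  0.01845392 -0.03858049]
```

View pics/w2.png

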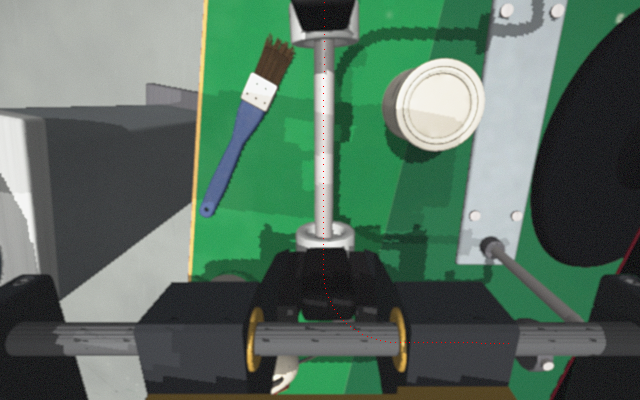

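The grip is held with a 21.8 mm gap, and the rod runs through the ring centred at (324,235) with the overlay on the rod. Next I'll compute the path.

```bash
python3 - <<'E'
from h import *
p=np.load("rail.npy")
P=[(0,-.061,0)]+[(0,-.061-.019*k/4,0) for k in(1,2,3,4)]
for k in range(1,21):
    a=np.pi/2*k/20; P.append((.05-.05*np.cos(a),-.08-.05*np.sin(a),a))
P+=[(.05+.065*k/8,-.13,np.pi/2) for k in range(1,9)]
P=np.array(P); W=w(p,P[:,:2],0)[:,:2]*100; T=P[:,2]
for s in range(0,32,8):
    print([[*(W[i]-W[s]).round(2).tolist(),0,round(T[i]-T[s],3),1] for i in range(s+1,s+9)])
E
```

```text
[[0.08, -0.47, 0, np.float64(0.0), 1], [0.17, -0.93, 0, np.float64(0.0), 1], [0.25, -1.4, 0, np.float64(0.0), 1], [0.34, -1.87, 0, np.float64(0.0), 1], [0.42, -2.25, 0, np.float64(0.079), 1], [0.54, -2.63, 0, np.float64(0.157), 1], [0.68, -2.99, 0, np.float64(0.236), 1], [0.85, -3.35, 0, np.float64(0.314), 1]]
[[0.2, -0.34, 0, np.float64(0.079), 1], [0.42, -0.66, 0, np.float64(0.157), 1], [0.67, -0.96, 0, np.float64(0.236), 1], [0.95, -1.25, 0, np.float64(0.314), 1], [1.24, -1.51, 0, np.float64(0.393), 1], [1.55, -1.74, 0, np.float64(0.471), 1], [1.88, -1.95, 0, np.float64(0.55), 1], [2.23, -2.14, 0, np.float64(0.628), 1]]
[[0.36, -0.16, 0, np.float64(0.079), 1], [0.73, -0.29, 0, np.float64(0.157), 1], [1.11, -0.38, 0, np.float64(0.236), 1], [1.5, -0.45, 0, np.float64(0.314), 1], [1.89, -0.49, 0, np.float64(0.393), 1], [2.28, -0.5, 0, np.float64(0.471), 1], [2.67, -0.47, 0, np.float64(0.55), 1], [3.06, -0.42, 0, np.float64(0.628), 1]]
[[0.8, 0.14, 0, np.float64(0.0), 1], [1.6, 0.29, 0, np.float64(0.0), 1], [2.4, 0.43, 0, np.float64(0.0), 1], [3.2, 0.58, 0, np.float64(0.0), 1], [4.0, 0.72, 0, np.float64(0.0), 1], [4.8, 0.86, 0, np.float64(0.0), 1], [5.6, 1.01, 0, np.float64(0.0), 1], [6.4, 1.15, 0, np.float64(0.0), 1]]
```

>>> {"op": "play_rows", "data": {
  "increments": [
    [0.08, -0.47, 0, 0, 1],
    [0.17, -0.93, 0, 0, 1],
    [0.25, -1.4, 0, 0, 1],
    [0.34, -1.87, 0, 0, 1],
    [0.42, -2.25, 0, 0.079, 1],
    [0.54, -2.63, 0, 0.157, 1],
    [0.68, -2.99, 0, 0.236, 1],
    [0.85, -3.35, 0, 0.314, 1]
  ]
}}

```text
clock: 4.9
tool_pos: [0.4672, 0.1185, 0.1867]
orientation: [0.0, 0.969, 0.247, 0.0]
wrist_force: [-0.1, 0.1, -1.3]
finger_gap: 0.0219
```

>>> {"op": "play_rows", "data": {
  "increments": [
    [0.2, -0.34, 0, 0.079, 1],
    [0.42, -0.66, 0, 0.157, 1],
    [0.67, -0.96, 0, 0.236, 1],
    [0.95, -1.25, 0, 0.314, 1],
    [1.24, -1.51, 0, 0.393, 1],
    [1.55, -1.74, 0, 0.471, 1],
    [1.88, -1.95, 0, 0.55, 1],
    [2.23, -2.14, 0, 0.628, 1]
  ]
}}

```text
clock: 5.57
tool_pos: [0.4896, 0.0971, 0.1867]
orientation: [0.0, 0.846, 0.534, -0.0]
wrist_force: [-0.3, -0.4, -1.9]
finger_gap: 0.0218
```

No contact forces. Continuing.

>>> {"op": "play_rows", "data": {
  "increments": [
    [0.36, -0.16, 0, 0.079, 1],
    [0.73, -0.29, 0, 0.157, 1],
    [1.11, -0.38, 0, 0.236, 1],
    [1.5, -0.45, 0, 0.314, 1],
    [1.89, -0.49, 0, 0.393, 1],
    [2.28, -0.5, 0, 0.471, 1],
    [2.67, -0.47, 0, 0.55, 1],
    [3.06, -0.42, 0, 0.628, 1]
  ]
}}

```text
clock: 6.23
tool_pos: [0.5202, 0.093, 0.1867]
orientation: [-0.0, 0.639, 0.769, -0.0]
wrist_force: [-0.5, -0.1, -1.1]
finger_gap: 0.0217
```

```bash
python3 - <<'E'
from h import *
p=np.load("rail.npy")
o=manip.get_obs();q=np.array(o["orientation"]);x=R.from_quat(q[[1,2,3,0]]).as_matrix()[:,0]
k=np.array([[np.cos(p[2]),-np.sin(p[2])],[np.sin(p[2]),np.cos(p[2])]])
print(o["tool_pos"],"local",(o["tool_pos"][:2]-p[:2])@k,"yaw",np.arctan2(x[1],x[0])-p[2],o["wrist_force"],o["moment"])
c=calibration("wrist"); im=camera("wrist")
for q in proj(c,w(p,railpts(),.16)):
    if 0<=q[0]<640 and 0<=q[1]<400: cv2.circle(im,tuple(int(round(x)) for x in q),0,(255,0,0),-1)
im2=camera("scene")[70:270,200:520]
save("w3.png",np.vstack([cv2.resize(im,(480,300)),cv2.resize(im2,(480,300))]))
E
```

```text
[0.52024506 0.09297174 0.18665126] local [ 0.05062866 -0.13055545] yaw 1.5763177931170413 [-0.4941546  -0.13551983 -1.07335031] [ 0.08047451 -0.01730407 -0.00728502]
```

View pics/w3.png

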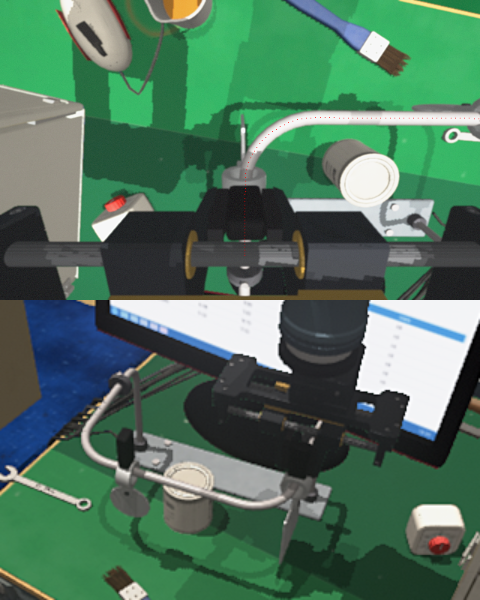

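The hanger has rounded the corner and is in line with the right leg, with the rod inside the ring and no load. Now along the leg.

>>> {"op": "play_rows", "data": {
  "increments": [
    [0.8, 0.16, 0, 0, 1],
    [1.6, 0.32, 0, 0, 1],
    [2.4, 0.47, 0, 0, 1],
    [3.2, 0.62, 0, 0, 1],
    [4.0, 0.76, 0, 0, 1],
    [4.8, 0.9, 0, 0, 1],
    [5.6, 1.05, 0, 0, 1],
    [6.2, 1.16, 0, 0, 1]
  ]
}}

```text
clock: 7.0
tool_pos: [0.583, 0.1054, 0.1866]
orientation: [0.0, 0.641, 0.768, 0.0]
wrist_force: [0.7, -0.5, -1.1]
finger_gap: 0.0217
```

>>> {"op": "play_rows", "data": {
  "increments": [
    [0.05, 0.01, 0, 0, 1],
    [0.1, 0.02, 0, 0, 1],
    [0.15, 0.03, 0, 0, 1],
    [0.2, 0.04, 0, 0, 1],
    [0.25, 0.05, 0, 0, 1],
    [0.3, 0.05, 0, 0, 1],
    [0.35, 0.06, 0, 0, 1],
    [0.4, 0.07, 0, 0, 1]
  ]
}}

```text
clock: 7.67
tool_pos: [0.586, 0.1058, 0.1868]
orientation: [0.0, 0.641, 0.768, 0.0]
wrist_force: [-0.9, -0.4, -1.4]
finger_gap: 0.0217
```

>>> {"op": "play_rows", "data": {
  "increments": [
    [0.04, 0.01, 0, 0, 1],
    [0.08, 0.01, 0, 0, 1],
    [0.12, 0.02, 0, 0, 1],
    [0.16, 0.03, 0, 0, 1],
    [0.2, 0.04, 0, 0, 1],
    [0.24, 0.04, 0, 0, 1],
    [0.24, 0.04, 0, 0, 1],
    [0.24, 0.04, 0, 0, 1]
  ]
}}

```text
clock: 8.33
tool_pos: [0.5878, 0.1062, 0.1866]
orientation: [-0.0, 0.641, 0.768, -0.001]
wrist_force: [-4.8, -0.9, 2.5]
finger_gap: 0.0214
```

Contact with the collar: −4.8 N at local x 0.1195. Lowering onto the rod, then opening partly.

>>> {"op": "play_rows", "data": {
  "increments": [
    [0, 0, -0.1, 0, 1],
    [0, 0, -0.2, 0, 1],
    [0, 0, -0.3, 0, 1],
    [0, 0, -0.4, 0, 1],
    [0, 0, -0.5, 0, 1],
    [0, 0, -0.55, 0, 1],
    [0, 0, -0.55, 0, 1],
    [0, 0, -0.55, 0, 1]
  ]
}}

```text
clock: 9.0
tool_pos: [0.5877, 0.1062, 0.1809]
orientation: [-0.001, 0.641, 0.768, -0.001]
wrist_force: [-5.5, -1.1, 0.4]
finger_gap: 0.0218
```

>>> {"op": "play_rows", "data": {
  "increments": [
    [0, 0, 0, 0, 0.72],
    [0, 0, 0, 0, 0.68],
    [0, 0, 0, 0, 0.62],
    [0, 0, 0, 0, 0.55],
    [0, 0, 0, 0, 0.5],
    [0, 0, 0, 0, 0.45],
    [0, 0, 0, 0, 0.4],
    [0, 0, 0, 0, 0.4]
  ]
}}

```text
clock: 9.67
tool_pos: [0.5884, 0.1063, 0.1812]
orientation: [0.0, 0.641, 0.768, 0.0]
wrist_force: [0.0, 0.7, 0.7]
finger_gap: 0.0533
```

```bash
python3 - <<'E'
from h import *
o=manip.get_obs(); print(o["clock"],o["tool_pos"],o["finger_gap"],o["wrist_force"])
im=camera("wrist"); im2=camera("scene")[70:250,260:500]
save("w4.png",np.vstack([im[100:350,120:520],cv2.resize(im2,(400,300))]))
E
```

```text
9.6667 [0.58842241 0.10629221 0.18122237] 0.053265292848008176 [0.00469636 0.73162207 0.70656964]
```

View pics/w4.png

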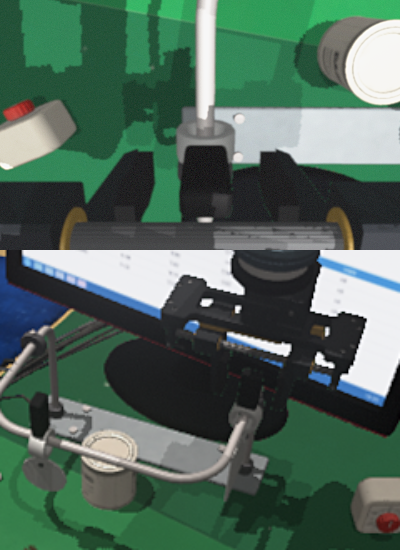

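The hanger hangs upright and free, with the fingers clear on both sides. Rising straight up, then back.

>>> {"op": "play_rows", "data": {
  "increments": [
    [0, 0, 0, 0, 0.3],
    [0, 0, 0.5, 0, 0.3],
    [0, 0, 1.5, 0, 0.3],
    [0, 0, 3, 0, 0.3],
    [0, 0, 5, 0, 0.3],
    [0, 0, 7.5, 0, 0.3],
    [0, 0, 10, 0, 0.3],
    [0, 0, 12, 0, 0.3]
  ]
}}

```text
clock: 10.43
tool_pos: [0.5888, 0.1063, 0.3045]
orientation: [0.001, 0.641, 0.768, 0.001]
wrist_force: [-0.0, 0.9, -0.3]
finger_gap: 0.0618
```

>>> {"op": "play_rows", "data": {
  "increments": [
    [-2, 0, 0, 0, 0.3],
    [-4, 0, 0, 0, 0.3],
    [-7, 0, 0, 0, 0.3],
    [-10, 0, 0, 0, 0.3],
    [-13, 0, 0, 0, 0.3],
    [-15, 0, 0, 0, 0.3],
    [-16, 0, 0, 0, 0.3],
    [-16, 0, 0, 0, 0.3]
  ]
}}

```text
clock: 11.1
tool_pos: [0.4275, 0.1065, 0.3025]
orientation: [0.001, 0.64, 0.768, 0.001]
wrist_force: [1.2, 0.3, 0.3]
finger_gap: 0.0617
```

```bash
python3 - <<'E'
from h import *
p=np.load("rail.npy"); k=np.array([[np.cos(p[2]),-np.sin(p[2])],[np.sin(p[2]),np.cos(p[2])]])
o=manip.get_obs(); print(o["clock"],o["tool_pos"],o["wrist_force"])
v=[]
for n in("scene","top"):
    im=camera(n); c=calibration(n)
    for g in("panel_grip","disc_grip"):
        for t in tip_of(g,n)[:1]: print(n,g,t,(onz(c,t["xy"],.194)[:2]-p[:2])@k)
    print(proj(c,w(p,[(.12,-.13)],.194)))
    v.append(cv2.resize(im[70:270,200:500],(450,300)) if n=="scene" else cv2.resize(im[80:230,200:425],(450,300)))
save("f.png",np.vstack(v))
E
```

```text
11.1 [0.42748997 0.10646364 0.30245169] [1.22652574 0.2698098  0.28556527]
scene panel_grip {'xy': [411.0, 152.3], 'p': 0.75} [ 0.11911617 -0.12985433]
scene disc_grip {'xy': [280.5, 167.4], 'p': 0.96} [-0.0022538   0.06257197]
[[411.2189918  152.00555097]]
top panel_grip {'xy': [364.2, 124.5], 'p': 0.5} [ 0.11631359 -0.12541894]
top disc_grip {'xy': [279.2, 210.1], 'p': 0.49} [-0.00185589  0.04746417]
[[366.3625541  121.95023359]]
```

View pics/f.png

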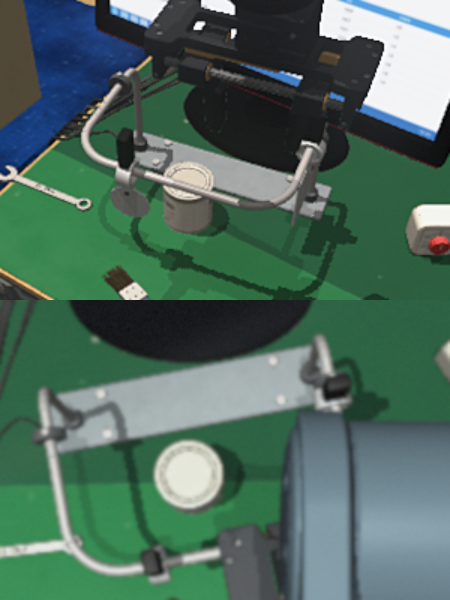

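```bash
python3 - <<'E'
from h import *
im=camera("top"); a=cv2.resize(im[95:150,335:395],(480,440),interpolation=2); 
save("f2.png",a)
E
```

```text
(no output)
```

View pics/f2.png

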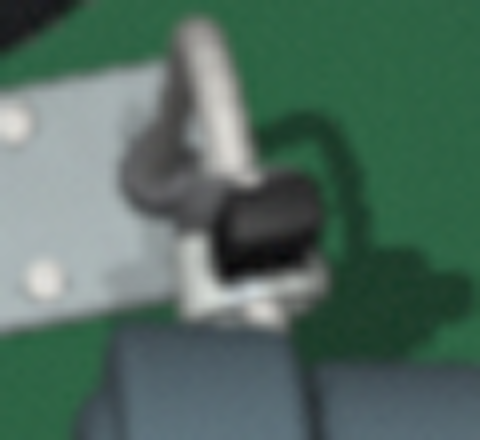

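In the top-view crop, the ring and grip (265,225) sit directly against the collar (200,200) with no visible gap. Handing in.

```bash
python3 -c "
from cell import manip
print(manip.sign_off(), manip.get_obs()['clock'])"
```

```text
the job is handed in; nothing more can be done
the job is handed in; nothing more can be done
```

I slid the panel hanger along the front bar, round the right-hand corner and up to the stop collar, then let go. It hangs freely. The job was handed in at about 11 s.

- **Contact:** the tool felt about 5 N when the hanger met the collar. That was at rail x ≈ 119.5 mm, against the expected 120.
- **Final position:** the scene camera puts the panel grip at rail (119, −130) mm. The top camera puts it at (116, −125) mm, a detection with only p 0.5. The two disagree by a few mm, within what these detections usually scatter. The last close-up from the top camera shows no visible gap to the collar.
- **Disc hanger:** it was not touched. The scene camera's estimate moved only 2 mm along the bar (60 to 63 mm), and the top camera's under 1 mm (48 to 47 mm). The two cameras still differ from each other by about 15 mm, as they did at the start.
- **Forces:** wrist force read no more than about 6 N at the end of any move. The arm ended about 16 cm back from the hanger, about 30 cm up, touching nothing.

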